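Set the click stop and butt the stretcher bar

TASK

On the length gauge, push the aluminium stop along its rail with a fingertip until its spring plunger clicks into the notch of the steel click clip, without forcing it on through the notch. Then push the wooden bar along the channel from behind, gently, until its end butts against the stop, leaving the stop clicked in. Only push with the fingers: do not lift the bar or use it to drive the stop, and leave the tape roll, jar and paint tube where they are.

Things in the scene. Friction and masses are not known exactly. Their poses are not given: they have to be found in the camera images.
- gauge: Fixed length gauge: plywood base, own x -44 to 44, y -200 to 170 mm, origin at table height, +y end to the robot's left. A straight channel runs along its y: centreline at x = -14 mm, floor 12 mm above the table, 37 mm wide between two aluminium strips whose tops are 18 mm above the table; both ends open.
- stop (a joint): Travel of the stop along the gauge's +y axis in m, 0 to 0.15; at 0 its middle is at gauge y = 0. It starts at the low end and is to be pushed toward +y. Friction about 1 N; a slide only, it cannot be lifted. On the click clip's ramp it slides back if let go before the click. On the click clip's ramp it slides back if let go before the click.
- stop_face (a point): Centre of the stop's flat -y face, on the channel's centreline, 40 mm above the table; axes as the gauge's. The stop: aluminium block across the channel, 46 mm wide, 30 mm long in +y from here, spanning 20 to 60 mm above the table, with an arm to gauge +x carrying the plunger (42 mm in +x from here; black knob, 16 mm across, top 79 mm above the table and rising with it).
- stop_plunger (a point): Lower tip of the plunger when it is right down: it moves with the stop only, not with the plunger; 42 mm in gauge x and 42 mm in gauge x and 15 mm in +y from the stop's face, 20 mm above the table; axes as the gauge's.
- plunger (a joint): Rise of the spring plunger in m: 0 hanging free, about 0.008 on the crest of the click clip, about 0.004 seated in its notch. The spring gives 9 N at 0 and 12 N on the crest.
- click_clip: Steel clip 14 x 64 x 16 mm fixed on the gauge below the plunger's path, 85 to 125 mm along gauge y. Origin: middle of its underside, below its V notch; axes as the gauge's. A ramp rises over 26 mm to a crest 6 mm before the notch's middle; mirrored beyond. The ramp takes 5 to 9 N; from 6 mm before the middle the force dips as the stop drops in; seated, it resists again, 13 to 17 N forcing it on.
- bar: Loose piece of wooden stretcher bar, 34 (x) x 85 (y) x 28 mm, about 0.12 kg, lying in the channel on the -y side of the stop with a gap of 60 mm or more between. Origin at the middle of its underside, y along the channel. Its top is 40 mm above the table. Sliding it takes about 1 N.
- bar_front (a point): Centre of the bar's end face that looks to +y (to the stop), 14 mm above its underside.
- bar_back (a point): Centre of the bar's other end face (to -y), where it is pushed, 14 mm above its underside.
- tape_roll: Bystander: roll of masking tape 100 mm across, 25 mm high, lying behind the gauge.
- jar: Bystander: glass jar with black lid, 60 mm across, 69 mm high, behind the gauge to the right.
- tube: Bystander: white paint tube 106 mm long, to the left of the gauge.
There are look-alikes about, which are no part of the job. There is more than one size of the bar; the one meant has the size given above.

How it is judged (in metres and radians):
On the way, in this order (a step that is already met when the one before it is completed fails the run):
1. the stop is clicked into the notch of the click clip (y of stop_plunger in the frame of click_clip between -0.003 and 0.003 m and value of joint plunger below 0.006 m), for 0.2 s.
2. the bar's end butts against the stop (y of bar_front in the frame of stop_face above -0.003 m), for 0.2 s.
At the end, for the whole second after the job is handed in: The stop's plunger sits in the clip's notch (within 3 mm of its middle along the rail, plunger down in the notch), and the bar lies flat and still in the channel with its end within 3 mm of the stop's face (all of step 1 and y of bar_front in the frame of stop_face above -0.003 m and z of bar in the frame of gauge below 0.016 m and angle between the y axis of bar and the y axis of gauge, either way round below 0.1 rad and linear speed of bar below 0.01 m/s); the robot touches nothing.
It fails at once if the stop is forced through the notch (more than 8 mm past its middle) (y of stop_plunger in the frame of click_clip above 0.008 m).
It fails at once if the bar is lifted more than 8 mm off the channel floor (z of bar in the frame of gauge above 0.02 m).
It fails at once if the bar is driven against the stop while the stop is short of the notch (y of bar_front in the frame of stop_face above -0.001 m and y of stop_plunger in the frame of click_clip below -0.006 m).
It fails at once if a bystander is moved more than 30 mm (distance of any of tape_roll, jar, tube from where it was at the start of the episode above 0.03 m).
It also fails if it takes over 72 s, if anything falls off the work surface, if the arm or the gripper's body presses on something with over 40 N, if the wrist force passes 120 N, or if a joint passes its speed limit or range.

ROBOT

A 6-joint arm with a two-finger parallel gripper is mounted at the origin on a cart in front of the work surface, level with it; the furniture and walls round the work are solid. World frame = base frame: x ahead of the robot, y to its left, z up, the work surface at z = 0. Lengths are in m, angles in degrees, forces in N, time in s.
With the tool pointing down it reaches from about 0.325 to 0.75 m from the base axis. Payload 7.6 kg.
Tool frame: the origin (TCP) lies midway between the tips of the shut fingers; the grasp point (between the pads) lies bot.hold_point_z behind it (bot.hold_point_z is the distance from the TCP to the grasp point, in m); z points along the fingers, y is the line along which they close (so a half turn about z gives the same grasp; the last joint's range is limited). The gripper opens to 85 mm and grips with 20 to 120 N. Pads are 22 mm wide; open, the fingers measure 114 mm over their backs; the gripper's body (76 mm by 85 mm) begins 54 mm behind the grasp point. The pads swing forward as they close: fully open they stand 13 mm farther back than shut.
Start: joints at [68.279, 2.991, 80.254, -0, 96.75, -4.028], TCP at [0.16, 0.5, 0.209] pointing down, gripper open.
Joint ranges: [-166.34, 166.34], [-52.06, 124.39], [6.96, 135.62], [-60.46, 240.46], [14.63, 156.25], [-167.68, 167.68]. Speed limits (degrees/s): [147.25, 147.25, 172.46, 180, 180, 180].

INTERFACE

Orientations are given as a 3x3 rotation matrix whose columns are the frame's x, y, z axes.
In Python, from cell import bot, grab_frame, camera_params gives the robot as it stands.
- The arm moves only by the shell command python3 -m crank 'ROWS' [FORCE]. ROWS is JSON, a list of rows, each a list of 7 numbers: the opening, from 0 (shut) to 1 (fully open), then the shift along the tool's x, y, z in cm, then the turn, a rotation vector about the tool's x, y, z in rad. A call has 1 to 12 rows; each row is the pose to reach, as a shift and turn from the pose commanded when the call began, along the tool's axes at that moment; what a row does not reach only later rows make up. A row lasts 1/10 s, in which the tool goes at most 50 mm and 8.59 degrees, less where a joint would pass 70% of its speed; a pose out of reach is approached as far as the arm can. A call with a gripper value outside its range is refused whole. The fingers move at their own pace and stop on an object; FORCE is the grip in N (left out, the last holds). Time passes only in rows, so rows that repeat a pose let the fingers close. It gives the time, the measured TCP pose, the force, the opening and the grip force at its end, in the units of the state.
- bot.read_state(): the state, without advancing time (a new reading comes with each control period).
- grab_frame(name): name is "scene" or "top" or "wrist"; returns (picture, depth): 420x560x3 uint8, red, green, blue; 420x560 float32, m along the optical axis (not along the pixel's ray), 0 where there is no reading.
- camera_params(name): a dict with "K" (3x3 intrinsics, pixels), "eye" and "attitude" of the camera in the world. Camera axes: x right, y down, z forward; pixel columns grow to the right and rows downward; lengths in m; the calibration is good to about 2 mm. A picture is of the moment at which its call begins: read the wrist's pose just before it. camera_params takes no time and is no camera call; for the wrist camera it gives the pose at the moment of the call.
- bot.close_job(): hands the job in; it is judged then, once.
The state is a dict: "clock": time; "joint_pos": joint angles; "qvel": joint speeds; "effort": joint torques, N m; "tool_pos": TCP position; "tcp_rot": TCP orientation; "wrist_force": force on the tool from outside, world axes, zero at the start; "ft_torque": the same for the moment, N m; "width": finger opening in m; "finger_force": force on a finger pad.
Only numpy, scipy, OpenCV 4.12 (cv2) and the standard library are available. Lean on these libraries where they do the work, as an engineer would, in place of code of your own. Each camera call takes 0.05 s, during which the arm holds its last target. There are 200 camera calls.

## Working session

There is one attempt and no reset: what is moved stays moved. The work goes in short steps, Python scripts to look and compute and a shell command to move; the robot and the scene stay as the last step left them, time stands still between calls to the robot, and variables do not carry over. Pictures are saved under pics/ and viewed, at most 10 in all, crops included, and the job is handed in when it is done.

```bash
mkdir -p pics; cat > h.py <<'E'
import numpy as np, cv2
from cell import bot, grab_frame, camera_params
def save(n,f):
    p,d=grab_frame(n); c=camera_params(n); np.savez(f'pics/{f}.npz',p=p,d=d,K=c['K'],e=c['eye'],a=c['attitude']); cv2.imwrite(f'pics/{f}.png',p[:,:,::-1]); 
def pt(f,u,v,z=None):
    s=np.load(f'pics/{f}.npz'); r=np.linalg.inv(s['K'])@[u,v,1]; a=s['a']; e=s['e']
    w=a@r
    if z is None: return e+w*np.median(s['d'][v-1:v+2,u-1:u+2])
    return e+w*(z-e[2])/w[2]
E
python3 - <<'E'
from h import *
save('top','top0'); save('scene','sc0'); s=bot.read_state(); print(s, bot.hold_point_z); print(camera_params('top'))
E
```

```text
{'clock': 0.1, 'joint_pos': array([ 6.82779499e+01,  3.02238970e+00,  8.03054426e+01,  1.57118973e-03,
        9.67486184e+01, -4.02783058e+00]), 'qvel': array([ 0.00635103, -0.0381734 , -0.13452164, -0.02854122, -0.15454124,
       -0.06068492]), 'effort': array([ 1.12293885e-03, -3.82583249e+01, -3.60983920e+01, -6.14116698e-05,
        4.82769814e-03, -4.53701580e-05]), 'tool_pos': array([0.15943133, 0.49990876, 0.20818331]), 'tcp_rot': array([[-9.52693092e-01,  3.03933549e-01, -5.19134876e-04],
       [ 3.03933968e-01,  9.52692307e-01, -1.22948796e-03],
       [ 1.20893164e-04, -1.32910741e-03, -9.99999109e-01]]), 'wrist_force': array([ 0.25475809,  0.26996018, -0.33002807]), 'ft_torque': array([ 0.00019105,  0.01346531, -0.03778102]), 'finger_force': 0.0, 'width': 0.0852924247585457} 0.0187
{'K': array([[535.66699966,   0.        , 272.13929463],
       [  0.        , 535.66699966, 216.34252553],
       [  0.        ,   0.        ,   1.        ]]), 'eye': array([ 0.44803378, -0.1018457 ,  1.14800578]), 'attitude': array([[ 8.01303341e-04, -9.95373727e-01,  9.60754971e-02],
       [-9.99997606e-01, -6.01993744e-04,  2.10347771e-03],
       [-2.03590960e-03, -9.60769526e-02, -9.95371827e-01]])}
```

View pics/top0.png

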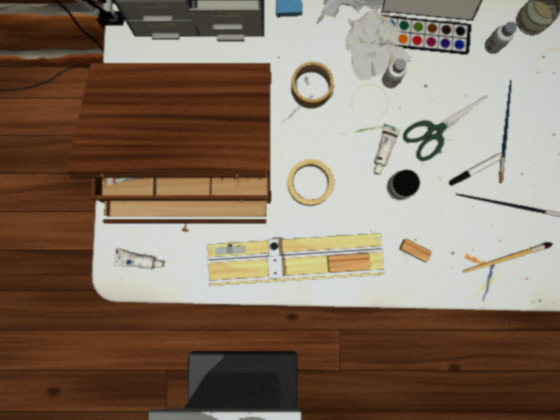

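View pics/sc0.png

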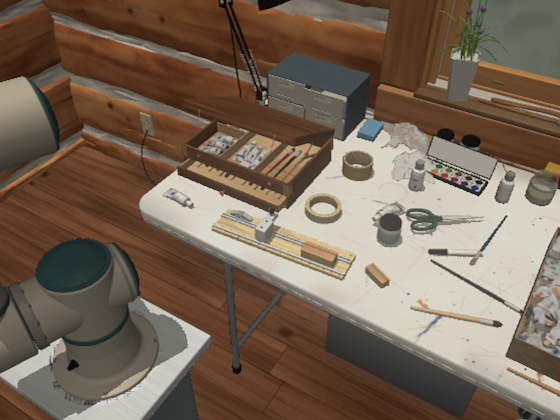

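Candidates for the bar are the long piece in the channel at top (348,262) and a short block loose on the table at (416,250). The one in the channel fits the description. For the bystanders, the roll is at (311,182) with a second one at (313,84), the jar is at (404,184), and the tube is at (140,260) with a look-alike at (386,148). I'll check the choice in a close crop.

```bash
python3 - <<'E'
from h import *
p=np.load('pics/top0.npz')['p'][225:295,195:395]
cv2.imwrite('pics/crop0.png',cv2.resize(p,None,fx=4,fy=4,interpolation=cv2.INTER_CUBIC)[:,:,::-1])
E
```

```text
(no output)
```

View pics/crop0.png

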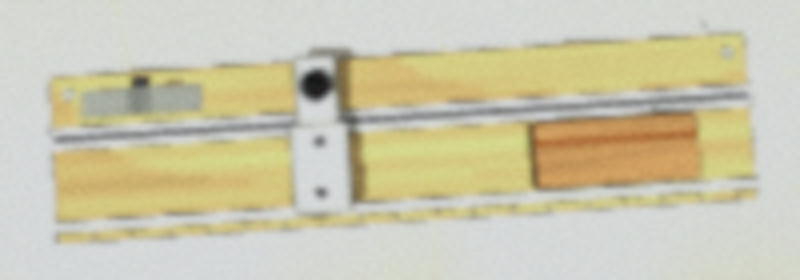

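The crop shows the gauge turned slightly. The bar is at crop (533–700, 115–188), the stop's -y face edge at (350, 125–210), the knob at (316,85), and the clip at (82–202, 97) with its notch near 141.

```bash
python3 - <<'E'
from h import *
def P(u,v,z): return pt('top0',195+u/4,225+v/4,z)
c=[P(52,77,.012),P(744,35,.012),P(756,190,.018),P(55,242,.012)]
for q in c: print('base',q.round(4))
d=c[0]-c[1]; print('len',np.linalg.norm(d))
yg=d/np.linalg.norm(d); th=np.arctan2(yg[1],yg[0]); print('yaw of y',np.degrees(th)-90)
xg=np.array([yg[1],-yg[0],0])
o=c[0]-.170*yg-.044*xg; o[2]=0; print('origin',o,'xg',xg,'yg',yg)
g=lambda q:np.round([(q-o)@xg,(q-o)@yg],4)
for n,u,v,z in [('c2',744,35,.012),('c3',55,242,.012),('knob',316,85,.079),('clipL',82,100,.02),('clipR',202,97,.02),('notch',141,97,.022),('bar fl',533,125,.04),('bar fr',538,188,.04),('bar bl',696,115,.04),('bar br',700,180,.04),('stop',350,125,.06),('stop2',352,208,.06),('stopL',294,125,.06)]: print(n,g(P(u,v,z)),P(u,v,z).round(4))
E
```

```text
base [0.4981 0.0365 0.012 ]
base [ 0.5207 -0.3306  0.012 ]
base [ 0.4389 -0.3341  0.018 ]
base [0.4114 0.0339 0.012 ]
len 0.36779521373616286
yaw of y 3.51425630839276
origin [ 0.46465317 -0.13586574  0.        ] xg [0.99811958 0.06129689 0.        ] yg [-0.06129689  0.99811958  0.        ]
c2 [ 0.044  -0.1978] [ 0.5207 -0.3306  0.012 ]
c3 [-0.0428  0.1727] [0.4114 0.0339 0.012 ]
knob [0.0286 0.0308] [ 0.4913 -0.1033  0.079 ]
clipL [0.0306 0.1539] [0.4857 0.0196 0.02  ]
clipR [0.0283 0.0908] [ 0.4873 -0.0435  0.02  ]
notch [0.0302 0.1227] [ 0.4872 -0.0116  0.022 ]
bar fl [ 0.0028 -0.0798] [ 0.4723 -0.2153  0.04  ]
bar fr [-0.0296 -0.0801] [ 0.44   -0.2176  0.04  ]
bar bl [ 0.0029 -0.164 ] [ 0.4776 -0.2994  0.04  ]
bar br [-0.0305 -0.1635] [ 0.4442 -0.3009  0.04  ]
stop [0.0081 0.0148] [ 0.4718 -0.1206  0.06  ]
stop2 [-0.0336  0.0164] [ 0.4301 -0.1216  0.06  ]
stopL [0.0098 0.0431] [ 0.4718 -0.0922  0.06  ]
```

Calibrated map (gauge frame): the stop face is at y≈0.0155, the clip notch at y≈0.122, and the bar spans -0.164 to -0.080. I'll shut the fingers and go above the gap, with tool x turned along gauge +y.

```bash
python3 -m crank '[[0,-48,-54.1,3,0,0,1.2],[0,-48,-54.1,3,0,0,1.2],[0,-48,-54.1,3,0,0,1.2],[0,-48,-54.1,3,0,0,1.2],[0,-48,-54.1,3,0,0,1.2],[0,-48,-54.1,3,0,0,1.2],[0,-48,-54.1,3,0,0,1.2],[0,-48,-54.1,3,0,0,1.2],[0,-48,-54.1,3,0,0,1.2],[0,-48,-54.1,3,0,0,1.2],[0,-48,-54.1,3,0,0,1.2],[0,-48,-54.1,3,0,0,1.2]]' 60
```

```text
clock: 1.3
tool_pos: [0.4025, -0.0501, 0.1838]
tcp_rot: [[-0.061, 0.998, 0.0], [0.998, 0.061, 0.0], [0.0, 0.0, -1.0]]
wrist_force: [0.8, 0.4, 1.4]
width: 0.0002
finger_force: 0.0
```

```bash
python3 -m crank '[[0,-4.5,2,0,0,0,0],[0,-9,3.5,2,0,0,0],[0,-11,4.2,5,0,0,0],[0,-11,4.2,6,0,0,0],[0,-11,4.2,6,0,0,0]]'; python3 - <<'E'
from h import *
save('wrist','w1'); p=np.load('pics/w1.npz'); print(p['e'],p['a'])
E
```

```text
clock: 1.8
tool_pos: [0.4497, -0.1546, 0.1219]
tcp_rot: [[-0.061, 0.998, -0.004], [0.998, 0.061, 0.002], [0.003, -0.004, -1.0]]
wrist_force: [0.3, -0.3, -0.4]
width: 0.0001
finger_force: 0.0
[ 0.44494627 -0.07751782  0.28716127] [[ 9.98099119e-01  5.90341175e-02  1.76952339e-02]
 [ 6.16239682e-02 -9.52280319e-01 -2.98939257e-01]
 [-7.96792309e-04  2.99461460e-01 -9.54108065e-01]]
```

View pics/w1.png

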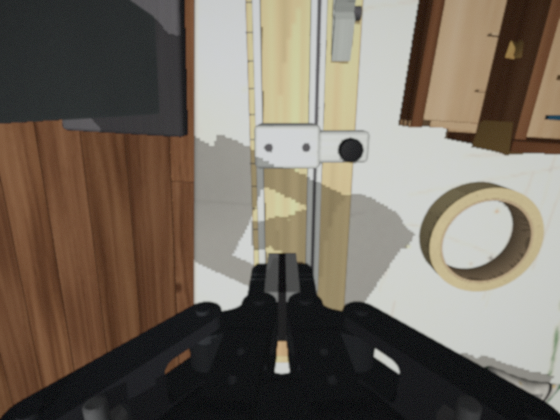

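The wrist view shows the stop at (257–368, 125–167), the clip's near end at (342,62) with the notch mark near (357,14), and the shut fingertips over the channel at (282,258).

```bash
python3 - <<'E'
from h import *
o=np.array([.46465,-.13587,0]);xg=np.array([.99812,.0613,0]);yg=np.array([-.0613,.99812,0])
for n,u,v,z in [('face',288,167,.06),('far',288,125,.06),('knob',350,149,.079),('clip end',342,62,.012),('notchmark',357,14,.02),('chanL',262,200,.018),('chanR',312,200,.018),('chanL2',262,90,.018),('chanR2',317,90,.018),('baseR',350,250,.012)]:
    q=pt('w1',u,v,z); print(n,q.round(4),np.round([(q-o)@xg,(q-o)@yg],4))
print(bot.read_state()['tool_pos'],bot.read_state()['wrist_force'])
E
```

```text
face [ 0.4518 -0.1187  0.06  ] [-0.0118  0.018 ]
far [ 0.4498 -0.0899  0.06  ] [-0.012   0.0468]
knob [ 0.4898 -0.1013  0.079 ] [0.0272 0.033 ]
clip end [ 0.4896 -0.0424  0.012 ] [0.0307 0.0917]
notchmark [ 0.4955 -0.0109  0.02  ] [0.0384 0.1229]
chanL [ 0.4326 -0.1563  0.018 ] [-0.0333 -0.0185]
chanR [ 0.4756 -0.1537  0.018 ] [ 0.0099 -0.0184]
chanL2 [ 0.4287 -0.067   0.018 ] [-0.0317  0.0709]
chanR2 [ 0.4715 -0.0644  0.018 ] [0.0113 0.0709]
baseR [ 0.5158 -0.2013  0.012 ] [ 0.047  -0.0684]
[ 0.45057877 -0.15439678  0.12372447] [-0.25033873  0.19307961  0.42817278]
```

```bash
python3 -m crank '[[0,0,0,4,0,0,0],[0,0,0,7.5,0,0,0],[0,0,0,8.9,0,0,0],[0,0.8,0,8.9,0,0,0],[0,1.5,0,8.9,0,0,0],[0,1.8,0,8.9,0,0,0],[0,1.8,0,8.9,0,0,0],[0,1.8,0,8.9,0,0,0]]'
```

```text
clock: 2.65
tool_pos: [0.4505, -0.1372, 0.0361]
tcp_rot: [[-0.062, 0.998, 0.002], [0.998, 0.062, -0.001], [-0.001, 0.002, -1.0]]
wrist_force: [-0.3, -0.0, -0.4]
width: 0.0
finger_force: 0.0
```

```bash
python3 -m crank '[[0,0.5,0,0,0,0,0],[0,1,0,0,0,0,0],[0,1.5,0,0,0,0,0],[0,2,0,0,0,0,0],[0,2.5,0,0,0,0,0],[0,3,0,0,0,0,0],[0,3.5,0,0,0,0,0],[0,4,0,0,0,0,0],[0,4.5,0,0,0,0,0],[0,5,0,0,0,0,0],[0,5.3,0,0,0,0,0],[0,5.5,0,0,0,0,0]]'; python3 - <<'E'
from h import *
save('top','top2');save('wrist','w2')
d=np.load('pics/top2.npz')['p'][225:295,195:395]; w=np.load('pics/w2.npz')['p'][:300,180:440]
a=cv2.resize(d,(780,273),interpolation=cv2.INTER_CUBIC)
cv2.imwrite('pics/w2c.png',cv2.resize(w,None,fx=2,fy=2,interpolation=cv2.INTER_CUBIC)[:,:,::-1])
E
```

```text
clock: 3.85
tool_pos: [0.4466, -0.0819, 0.0351]
tcp_rot: [[-0.062, 0.998, 0.0], [0.998, 0.062, 0.0], [0.0, 0.0, -1.0]]
wrist_force: [0.6, -0.4, 3.2]
width: 0.0001
finger_force: 1.5
```

View pics/w2c.png

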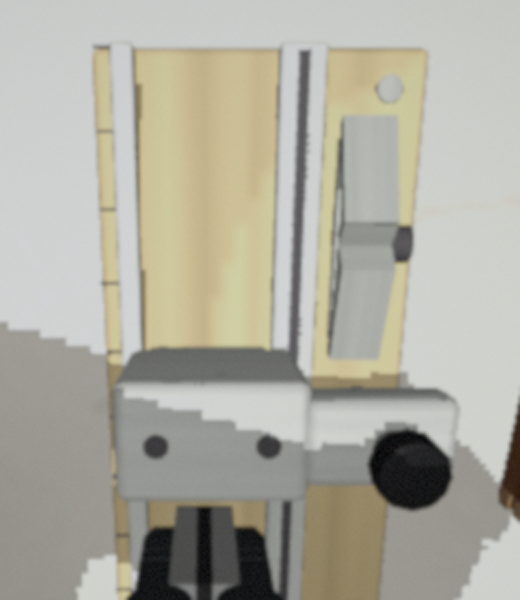

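The stop is now in front of the fingers (rear top edge at crop y≈499). The clip runs from crop y 115 to 358 with its V line at about (370,237), and the knob is at (410,468).

```bash
python3 - <<'E'
from h import *
o=np.array([.46465,-.13587,0]);xg=np.array([.99812,.0613,0]);yg=np.array([-.0613,.99812,0])
for n,u,v,z in [('face',210,499,.06),('far',210,381,.06),('clip end',355,358,.013),('clip far',370,115,.013),('crestnear',370,248,.028),('V',370,237,.024),('crestfar',370,224,.028)]:
    q=pt('w2',180+u/2,v/2,z); print(n,q.round(4),np.round([(q-o)@xg,(q-o)@yg],4))
s=bot.read_state();q=s['tool_pos'];print(q,s['wrist_force'],[(q-o)@xg,(q-o)@yg])
E
```

```text
face [ 0.4462 -0.0689  0.06  ] [-0.0143  0.068 ]
far [ 0.4444 -0.0406  0.06  ] [-0.0144  0.0963]
clip end [ 0.4874 -0.0432  0.013 ] [0.0284 0.0911]
clip far [0.4828 0.0215 0.013 ] [0.0277 0.1559]
crestnear [ 0.4837 -0.0115  0.028 ] [0.0266 0.123 ]
V [ 0.4843 -0.0089  0.024 ] [0.0274 0.1256]
crestfar [ 0.4829 -0.0056  0.028 ] [0.0262 0.1289]
[ 0.44651517 -0.08192452  0.03500456] [-0.35603856 -0.24658223  1.67940768] [np.float64(-0.014793879334263405), np.float64(0.05495572417523431)]
```

```bash
python3 -m crank '[[0,0.4,0,0,0,0,0],[0,0.8,0,0,0,0,0],[0,1.2,0,0,0,0,0],[0,1.5,0,0,0,0,0],[0,1.8,0,0,0,0,0],[0,2.1,0,0,0,0,0],[0,2.4,0,0,0,0,0],[0,2.6,0,0,0,0,0],[0,2.8,0,0,0,0,0],[0,3.0,0,0,0,0,0],[0,3.0,0,0,0,0,0]]'; python3 -m crank '[[0,0.1,0,0,0,0,0],[0,0.2,0,0,0,0,0]]';python3 -m crank '[[0,0.1,0,0,0,0,0],[0,0.1,0,0,0,0,0]]'
```

```text
clock: 5.05
tool_pos: [0.4448, -0.053, 0.0353]
tcp_rot: [[-0.062, 0.998, 0.0], [0.998, 0.062, -0.002], [-0.002, 0.0, -1.0]]
wrist_force: [0.2, -3.9, 3.6]
width: 0.0004
finger_force: 3.0
clock: 5.25
tool_pos: [0.4447, -0.0514, 0.0354]
tcp_rot: [[-0.062, 0.998, 0.0], [0.998, 0.062, -0.002], [-0.002, 0.0, -1.0]]
wrist_force: [-0.5, -7.8, 4.1]
width: -0.0
finger_force: 3.8
clock: 5.45
tool_pos: [0.4446, -0.05, 0.0354]
tcp_rot: [[-0.062, 0.998, 0.0], [0.998, 0.062, -0.002], [-0.002, 0.0, -1.0]]
wrist_force: [-0.1, -4.1, 4.5]
width: 0.0001
finger_force: 3.2
```

```bash
python3 -m crank '[[0,0.1,0,0,0,0,0],[0,0.1,0,0,0,0,0]]';python3 -m crank '[[0,0.1,0,0,0,0,0],[0,0.1,0,0,0,0,0]]'
```

```text
clock: 5.65
tool_pos: [0.4445, -0.049, 0.0353]
tcp_rot: [[-0.062, 0.998, 0.0], [0.998, 0.062, -0.002], [-0.002, 0.0, -1.0]]
wrist_force: [-0.3, -4.9, 3.5]
width: -0.0001
finger_force: 3.2
clock: 5.85
tool_pos: [0.4445, -0.048, 0.0354]
tcp_rot: [[-0.062, 0.998, 0.0], [0.998, 0.062, -0.002], [-0.002, 0.0, -1.0]]
wrist_force: [-1.0, -5.0, 4.3]
width: -0.0002
finger_force: 3.2
```

```bash
python3 - <<'E'
from h import *
save('wrist','w3')
w=np.load('pics/w3.npz')['p'][:300,180:440]
cv2.imwrite('pics/w3c.png',cv2.resize(w,None,fx=2,fy=2,interpolation=cv2.INTER_CUBIC)[:,:,::-1])
E
```

```text
(no output)
```

View pics/w3c.png

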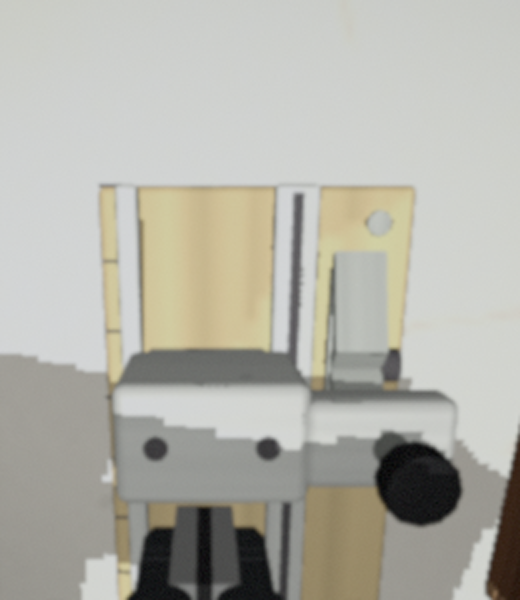

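The knob has risen (crop (418,484)). The stop's rear edge is at (210,499), the clip's far end at (360,251), and the notch mark is just beyond the arm at (393,365).

```bash
python3 - <<'E'
from h import *
o=np.array([.46465,-.13587,0]);xg=np.array([.99812,.0613,0]);yg=np.array([-.0613,.99812,0])
for n,u,v,z in [('face',210,499,.06),('far',210,381,.06),('clip far',360,251,.013),('mark',393,365,.022),('knob',418,484,.086)]:
    q=pt('w3',180+u/2,v/2,z); print(n,np.round([(q-o)@xg,(q-o)@yg],4))
E
python3 -m crank '[[0,0.1,0,0,0,0,0],[0,0.1,0,0,0,0,0]]';python3 -m crank '[[0,0.1,0,0,0,0,0],[0,0.1,0,0,0,0,0]]'
```

```text
face [-0.0143  0.1019]
far [-0.0143  0.1303]
clip far [0.0278 0.1553]
mark [0.0371 0.125 ]
knob [0.0246 0.1171]
clock: 6.1
tool_pos: [0.4444, -0.0471, 0.0353]
tcp_rot: [[-0.062, 0.998, 0.0], [0.998, 0.062, -0.002], [-0.002, 0.0, -1.0]]
wrist_force: [-0.1, -3.9, 4.5]
width: 0.0001
finger_force: 3.2
clock: 6.3
tool_pos: [0.4443, -0.046, 0.0353]
tcp_rot: [[-0.062, 0.998, 0.0], [0.998, 0.062, -0.002], [-0.002, 0.0, -1.0]]
wrist_force: [-0.4, -3.7, 4.2]
width: -0.0003
finger_force: 2.7
```

```bash
for i in 1 2 3; do python3 -m crank '[[0,0.1,0,0,0,0,0],[0,0.1,0,0,0,0,0]]' | egrep 'pos|wrist|finger'; done
```

```text
tool_pos: [0.4442, -0.044, 0.0351]
wrist_force: [0.4, 0.0, 2.7]
finger_force: 1.3
tool_pos: [0.4438, -0.0428, 0.0347]
wrist_force: [-0.3, -0.2, 0.4]
finger_force: 0.0
tool_pos: [0.4436, -0.042, 0.0345]
wrist_force: [0.2, 0.7, -0.4]
finger_force: 0.0
```

The force dropped to zero, so it has clicked. I'll back off a little and check.

```bash
python3 -m crank '[[0,-0.8,0,0,0,0,0],[0,-2,0,0,0,0,0],[0,-2,0,0,0,0,0]]'; python3 - <<'E'
from h import *
save('wrist','w4')
w=np.load('pics/w4.npz')['p'][:300,180:440]
cv2.imwrite('pics/w4c.png',cv2.resize(w,None,fx=2,fy=2,interpolation=cv2.INTER_CUBIC)[:,:,::-1])
E
```

```text
clock: 7.2
tool_pos: [0.4454, -0.0638, 0.035]
tcp_rot: [[-0.06, 0.998, 0.0], [0.998, 0.06, -0.0], [-0.0, 0.0, -1.0]]
wrist_force: [0.1, 0.6, 0.3]
width: 0.0
finger_force: 0.0
```

View pics/w4c.png

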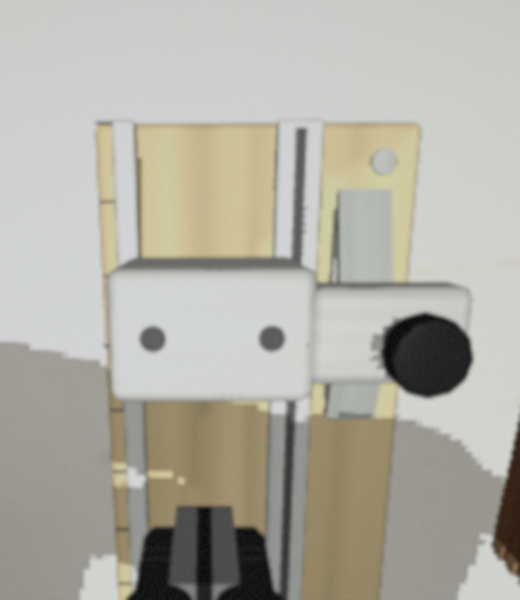

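The stop sits astride the clip with its rear edge at crop y≈399. The clip's ends show at 190 and 418, so the plunger is near the clip's middle. I'll measure it, then lift over the bar.

```bash
python3 - <<'E'
from h import *
o=np.array([.46465,-.13587,0]);xg=np.array([.99812,.0613,0]);yg=np.array([-.0613,.99812,0])
for n,u,v,z in [('face',210,399,.06),('far',210,268,.06),('clip far',365,190,.013),('clip near',350,417,.013),('knob',428,356,.083)]:
    q=pt('w4',180+u/2,v/2,z); print(n,np.round([(q-o)@xg,(q-o)@yg],4))
E
python3 -m crank '[[0,0,0,-4,0,0,0],[0,0,0,-8,0,0,0],[0,-5,0,-8.5,0,0,0],[0,-10,0,-8.5,0,0,0],[0,-15,0,-8.5,0,0,0],[0,-20,0,-8.5,0,0,0],[0,-25,0,-8.5,0,0,0],[0,-27,0.1,-8.5,0,0,0],[0,-27,0.1,-8.5,0,0,0],[0,-27,0.1,-8.5,0,0,0],[0,-27,0.1,-8.5,0,0,0]]'
```

```text
face [-0.0144  0.111 ]
far [-0.0144  0.1394]
clip far [0.0279 0.1561]
clip near [0.0281 0.0917]
knob [0.0249 0.1257]
clock: 8.35
tool_pos: [0.4631, -0.3306, 0.1199]
tcp_rot: [[-0.063, 0.998, -0.0], [0.998, 0.063, 0.001], [0.001, -0.0, -1.0]]
wrist_force: [0.0, 0.3, -0.2]
width: -0.0001
finger_force: 0.0
```

```bash
python3 - <<'E'
from h import *
save('wrist','w5'); print(bot.read_state()['tool_pos'])
E
```

```text
[ 0.46321218 -0.33052874  0.12011928]
```

View pics/w5.png

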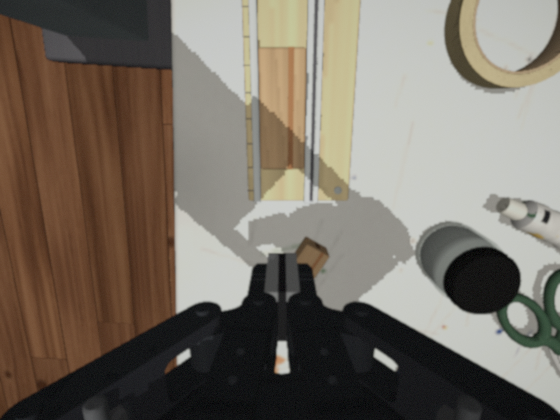

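The bar's rear end shows at (283,168), and the gauge end is at row 200. The short loose look-alike is at (312,252), close to the fingertip, so I'm measuring the clearances.

```bash
python3 - <<'E'
from h import *
o=np.array([.46465,-.13587,0]);xg=np.array([.99812,.0613,0]);yg=np.array([-.0613,.99812,0])
G=lambda q:np.round([(q-o)@xg,(q-o)@yg],4)
for n,u,v,z in [('bar back top',283,168,.04),('bar L',260,150,.04),('bar R',305,150,.04),('front',283,47,.04),('block top',307,238,.025),('gauge end',270,200,.012)]:
    print(n,G(pt('w5',u,v,z)))
for u,v in [(402,246),(408,239),(432,252),(424,262)]: print('block',G(pt('top0',u,v,.02)),pt('top0',416,250)[2])
print(G(bot.read_state()['tool_pos']))
E
```

```text
bar back top [-0.0134 -0.1624]
bar L [-0.0306 -0.1489]
bar R [ 0.003  -0.1489]
front [-0.0136 -0.0792]
block top [ 0.0075 -0.2261]
gauge end [-0.0245 -0.1958]
block [ 0.0152 -0.2382] 0.020426620434214726
block [ 0.0291 -0.252 ] 0.020426620434214726
block [-0.0012 -0.3   ] 0.020426620434214726
block [-0.021  -0.2814] 0.020426620434214726
[-0.0134 -0.1942]
```

```bash
python3 -m crank '[[0,0,0,4,0,0,0],[0,0,0,8,0,0,0],[0,0,0,9.6,0,0,0],[0,0,0,9.6,0,0,0],[0,0.6,0,9.6,0,0,0],[0,1.2,0,9.6,0,0,0],[0,1.5,0,9.6,0,0,0],[0,1.8,0,9.6,0,0,0],[0,2.1,0,9.6,0,0,0],[0,2.5,0,9.6,0,0,0],[0,3,0,9.6,0,0,0],[0,3.5,0,9.6,0,0,0]]'
```

```text
clock: 9.6
tool_pos: [0.4608, -0.2964, 0.024]
tcp_rot: [[-0.062, 0.998, -0.0], [0.998, 0.062, 0.0], [0.0, -0.0, -1.0]]
wrist_force: [-0.2, 0.1, 0.3]
width: -0.0001
finger_force: 0.0
```

```bash
python3 -m crank '[[0,0.6,0,0,0,0,0],[0,1.2,0,0,0,0,0],[0,1.8,0,0,0,0,0],[0,2.4,0,0,0,0,0],[0,3,0,0,0,0,0],[0,3.6,0,0,0,0,0],[0,4.2,0,0,0,0,0],[0,4.8,0,0,0,0,0],[0,5.4,0,0,0,0,0],[0,6,0,0,0,0,0],[0,6.6,0,0,0,0,0],[0,7,0,0,0,0,0]]';python3 -m crank '[[0,0.6,0,0,0,0,0],[0,1.2,0,0,0,0,0],[0,1.8,0,0,0,0,0],[0,2.4,0,0,0,0,0],[0,3,0,0,0,0,0],[0,3.6,0,0,0,0,0],[0,4.2,0,0,0,0,0],[0,4.8,0,0,0,0,0],[0,5.4,0,0,0,0,0],[0,5.8,0,0,0,0,0],[0,6,0,0,0,0,0],[0,6,0,0,0,0,0]]'; python3 - <<'E'
from h import *
save('wrist','w6')
w=np.load('pics/w6.npz')['p'][:300,180:440]
cv2.imwrite('pics/w6c.png',cv2.resize(w,None,fx=2,fy=2,interpolation=cv2.INTER_CUBIC)[:,:,::-1])
E
```

```text
clock: 10.8
tool_pos: [0.4565, -0.2263, 0.024]
tcp_rot: [[-0.062, 0.998, -0.0], [0.998, 0.062, 0.0], [0.0, -0.0, -1.0]]
wrist_force: [0.6, 0.4, -0.1]
width: 0.0001
finger_force: 0.0
clock: 12.0
tool_pos: [0.4528, -0.1668, 0.024]
tcp_rot: [[-0.062, 0.998, 0.0], [0.998, 0.062, 0.0], [0.0, 0.0, -1.0]]
wrist_force: [0.3, -0.7, 0.4]
width: -0.0001
finger_force: 0.0
```

View pics/w6c.png

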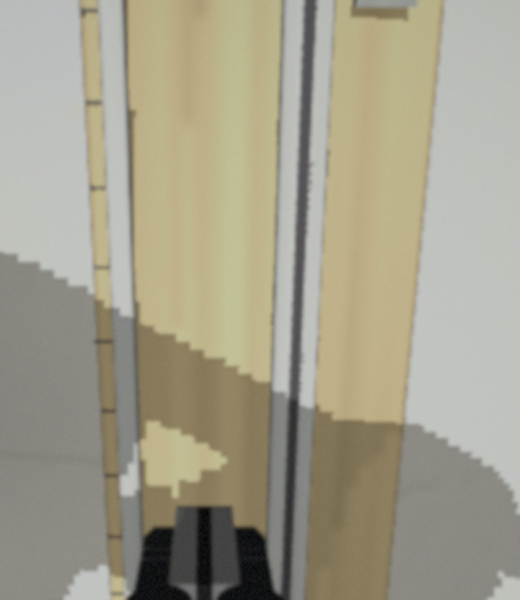

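There's no bar in front of the fingers in this view. I'll look from above before moving on.

```bash
python3 - <<'E'
from h import *
save('top','top6');save('scene','sc6')
t=np.load('pics/top6.npz')['p'][215:300,190:450]; s=np.load('pics/sc6.npz')['p'][170:300,160:400]
a=cv2.resize(t,(780,255),interpolation=cv2.INTER_CUBIC); b=cv2.resize(s,(600,325),interpolation=cv2.INTER_CUBIC)
c=np.zeros((590,780,3),np.uint8); c[:255]=a; c[260:585,:600]=b
cv2.imwrite('pics/c6.png',c[:,:,::-1])
E
```

```text
(no output)
```

View pics/c6.png

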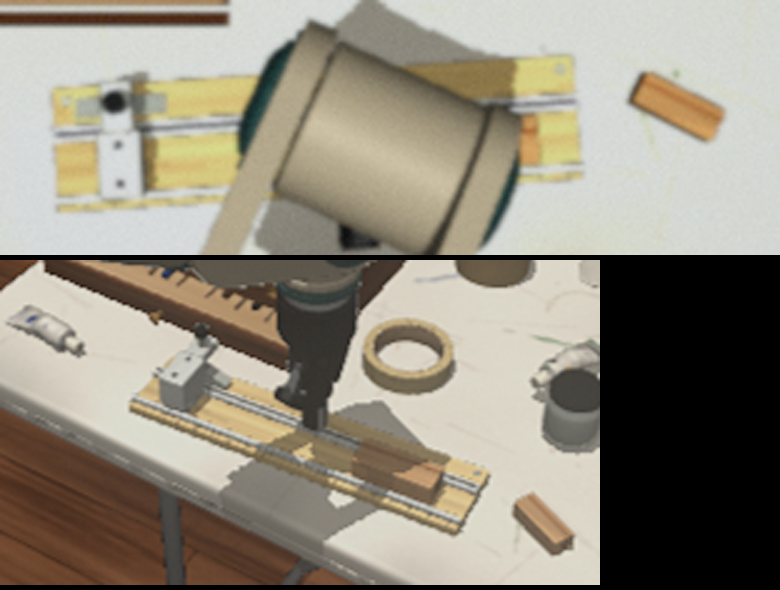

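The top view (c6, upper part) shows the bar's rear part still at (530,140), and the scene view shows it at (355–445, 440–500), behind the fingertip at (315,420). The stop is on the clip. The bar seems not to have moved and the finger is ahead of it, so I'm checking positions against the depth image.

```bash
python3 - <<'E'
from h import *
o=np.array([.46465,-.13587,0]);xg=np.array([.99812,.0613,0]);yg=np.array([-.0613,.99812,0])
G=lambda q:np.round([(q-o)@xg,(q-o)@yg,q[2]],4)
st=bot.read_state();print(st['clock'],st['tool_pos'],G(st['tool_pos']),st['width'],st['wrist_force'])
s=np.load('pics/sc6.npz')
def proj(w): q=s['K']@(s['a'].T@(w-s['e'])); return q[:2]/q[2]
t=proj(st['tool_pos']); print('tcp in crop',(t-[160,170])*2.5+[0,260])
for u,v in [(360,452),(436,480),(440,475),(400,455),(315,410),(315,422),(185,390)]:
    U,V=160+u/2.5,170+(v-260)/2.5; print((u,v),G(pt('sc6',round(U),round(V))), G(pt('sc0',round(U),round(V))))
E
```

```text
12.15 [ 0.45280849 -0.16718887  0.02402744] [-0.0137 -0.0305  0.024 ] 0.00020722293451102796 [-0.57467893  0.16560577 -0.05548838]
tcp in crop [313.48658218 441.25341417]
(360, 452) [-0.0201 -0.0846  0.0398] [-0.0183 -0.0838  0.0378]
(436, 480) [-0.0183 -0.1634  0.0385] [-0.0191 -0.1636  0.0395]
(440, 475) [-0.0084 -0.1645  0.0367] [-0.0076 -0.1642  0.0358]
(400, 455) [-0.0032 -0.1198  0.0379] [-0.0053 -0.1207  0.0403]
(315, 410) [-0.0395 -0.0444  0.096 ] [ 0.0391 -0.0054  0.0107]
(315, 422) [-0.0233 -0.0366  0.0615] [ 0.0182 -0.016   0.0157]
(185, 390) [-0.0311  0.1074  0.0481] [-0.0004  0.1282  0.0133]
```

The bar hasn't moved. The visible fingertip ends at about row 428, but the TCP projects to row 441, so the real tip may be higher than the reported TCP and have skimmed over the bar's top. I'll measure the tip's height.

```bash
python3 - <<'E'
from h import *
o=np.array([.46465,-.13587,0]);xg=np.array([.99812,.0613,0]);yg=np.array([-.0613,.99812,0])
G=lambda q:np.round([(q-o)@xg,(q-o)@yg,q[2]],4)
s=np.load('pics/sc6.npz')
for u in (283,285,287):
  for v in range(224,246,2): print(u,v,G(pt('sc6',u,v)),s['p'][v,u])
s=np.load('pics/w6.npz'); # fingertip in wrist cam
for v in range(244,300,8): print('w',v,G(pt('w6',275,v)),G(pt('w6',290,v)),s['p'][v,290])
E
```

```text
283 224 [-0.0326 -0.0328  0.1047] [56 53 49]
283 226 [-0.0529 -0.0431  0.1199] [56 54 48]
283 228 [-0.0526 -0.043   0.1132] [56 52 47]
283 230 [-0.0493 -0.0414  0.1031] [57 54 48]
283 232 [-0.026  -0.0297  0.071 ] [57 54 49]
283 234 [-0.0272 -0.0304  0.0655] [56 53 48]
283 236 [-0.0243 -0.029   0.0555] [53 50 44]
283 238 [ 0.0064 -0.0135  0.0141] [100 100  95]
283 240 [ 0.0015 -0.016   0.0124] [130 114  87]
283 242 [-0.0039 -0.0188  0.0114] [137 120  90]
283 244 [-0.0099 -0.0219  0.0111] [213 189 138]
285 224 [-0.026  -0.0348  0.1   ] [57 54 50]
285 226 [-0.0364 -0.04    0.1045] [56 52 47]
285 228 [-0.0422 -0.043   0.1043] [55 52 47]
285 230 [-0.0421 -0.0431  0.0976] [56 53 47]
285 232 [-0.0255 -0.0349  0.0729] [57 54 49]
285 234 [-0.026  -0.0352  0.0667] [56 53 49]
285 236 [-0.0255 -0.035   0.0593] [55 52 46]
285 238 [ 0.004  -0.0204  0.0194] [89 88 84]
285 240 [ 0.0041 -0.0204  0.0122] [116 105  84]
285 242 [-0.0021 -0.0236  0.0121] [132 115  86]
285 244 [-0.0076 -0.0264  0.0111] [137 120  90]
287 224 [-0.0278 -0.041   0.1043] [57 54 49]
287 226 [-0.0266 -0.0405  0.0965] [57 54 50]
[... 206 characters left out ...]
 0.0589] [80 78 74]
287 238 [-0.0202 -0.038   0.0492] [90 88 84]
287 240 [ 0.0053 -0.0255  0.0136] [109 106  97]
287 242 [ 0.0011 -0.0277  0.0111] [130 114  85]
287 244 [-0.0069 -0.0317  0.0131] [142 125  93]
w 244 [-0.0187 -0.0318  0.0103] [-0.0098 -0.0318  0.0102] [144 130  97]
w 252 [-0.0187 -0.0366  0.011 ] [-0.0098 -0.0368  0.0107] [125 113  86]
w 260 [-0.0177 -0.0191  0.0564] [-0.011  -0.0193  0.0559] [68 69 68]
w 268 [-0.0176 -0.019   0.0639] [-0.0112 -0.0189  0.0641] [66 65 66]
w 276 [-0.0175 -0.0194  0.07  ] [-0.0114 -0.0193  0.0702] [67 68 67]
w 284 [-0.0173 -0.019   0.0768] [-0.0116 -0.019   0.0769] [67 68 67]
w 292 [-0.0172 -0.0192  0.0822] [-0.0117 -0.0194  0.0818] [ 99 100  98]
```

The depth readings put the lowest visible point of the shut fingers at z≈0.05 with the TCP at 0.024. The real tip is about 25 mm above the reported TCP, so it passed over the bar without contact. I'll go back behind the bar and go lower.

```bash
python3 - <<'E'
from h import *
o=np.array([.46465,-.13587,0]);xg=np.array([.99812,.0613,0]);yg=np.array([-.0613,.99812,0])
q=pt('top0',404,184,.069); print('jar',(q-o)@xg,(q-o)@yg)
E
python3 -m crank '[[0,0,0,-5,0,0,0],[0,0,0,-6,0,0,0],[0,-4.5,0,-6,0,0,0],[0,-9,0,-6,0,0,0],[0,-13,0,-6,0,0,0],[0,-16.4,0,-6,0,0,0],[0,-16.4,0,-6,0,0,0],[0,-16.4,0,-4,0,0,0],[0,-16.4,0,-1,0,0,0],[0,-16.4,0,0.5,0,0,0],[0,-16.4,0,1.4,0,0,0],[0,-16.4,0,1.4,0,0,0]]'
```

```text
jar 0.139295774679857 -0.2409083534268683
clock: 13.35
tool_pos: [0.4626, -0.3301, 0.0091]
tcp_rot: [[-0.062, 0.998, -0.001], [0.998, 0.062, 0.001], [0.001, -0.001, -1.0]]
wrist_force: [-0.9, 0.2, 0.1]
width: 0.0001
finger_force: 0.0
```

```bash
python3 -m crank '[[0,0,0,0.3,0,0,0],[0,0,0,0.6,0,0,0]]' | egrep 'pos|wrist'; python3 -m crank '[[0,0,0,0.3,0,0,0],[0,0,0,0.4,0,0,0]]' | egrep 'pos|wrist'; python3 - <<'E'
from h import *
o=np.array([.46465,-.13587,0]);xg=np.array([.99812,.0613,0]);yg=np.array([-.0613,.99812,0])
G=lambda q:np.round([(q-o)@xg,(q-o)@yg,q[2]],4)
save('wrist','w7');save('scene','sc7'); print(G(bot.read_state()['tool_pos']))
for v in range(236,280,4): print('w',v,G(pt('w7',275,v)),G(pt('w7',290,v)))
w=np.load('pics/w7.npz')['p'][:300,180:440];s=np.load('pics/sc7.npz')['p'][190:290,230:400]
c=np.zeros((600,800,3),np.uint8);c[:400,:347]=cv2.resize(w,(347,400));c[:265,350:]=cv2.resize(s,(450,265),interpolation=cv2.INTER_CUBIC)
cv2.imwrite('pics/c7.png',c[:400,:,::-1])
E
```

```text
tool_pos: [0.4637, -0.3313, 0.0053]
wrist_force: [-0.4, -0.2, 0.0]
tool_pos: [0.463, -0.3307, 0.0]
wrist_force: [-0.4, 0.5, -0.8]
[-0.0137 -0.1944 -0.    ]
w 236 [-0.0181 -0.1806  0.0102] [-0.0105 -0.1804  0.0106]
w 240 [-0.0181 -0.1827  0.0106] [-0.0105 -0.1828  0.0102]
w 244 [-0.0181 -0.185   0.0102] [-0.0104 -0.185   0.0102]
w 248 [-0.0182 -0.1875  0.0098] [-0.0104 -0.1873  0.0102]
w 252 [-0.0181 -0.1892  0.0109] [-0.0104 -0.1895  0.0103]
w 256 [-0.0178 -0.183   0.0282] [-0.0109 -0.183   0.0282]
w 260 [-0.0177 -0.1831  0.032 ] [-0.011  -0.1832  0.0319]
w 264 [-0.0176 -0.1831  0.0359] [-0.0111 -0.1831  0.0358]
w 268 [-0.0176 -0.183   0.0396] [-0.0112 -0.1828  0.0401]
w 272 [-0.0175 -0.1832  0.0428] [-0.0113 -0.183   0.0431]
w 276 [-0.0174 -0.183   0.0464] [-0.0113 -0.1834  0.0457]
```

View pics/c7.png

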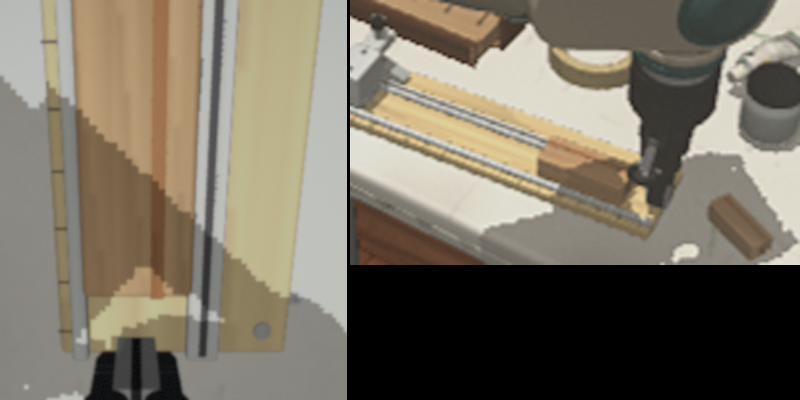

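The crops show the fingertip down behind the bar's rear end (left crop: bar end at y≈297, fingertip at 340). The tip is at z≈0.027. That also brings me to 11 viewed pictures, one over the allowance of 10. From here I use numbers only: down 5 mm more, then push.

```bash
python3 -m crank '[[0,0,0,0.5,0,0,0],[0,0.7,0,0.5,0,0,0],[0,1.2,0,0.5,0,0,0],[0,1.5,0,0.5,0,0,0],[0,1.8,0,0.5,0,0,0],[0,2.1,0,0.5,0,0,0],[0,2.4,0,0.5,0,0,0],[0,2.8,0,0.5,0,0,0],[0,3.2,0,0.5,0,0,0],[0,3.7,0,0.5,0,0,0],[0,4.2,0,0.5,0,0,0],[0,4.2,0,0.5,0,0,0]]'; python3 - <<'E'
from h import *
o=np.array([.46465,-.13587,0]);xg=np.array([.99812,.0613,0]);yg=np.array([-.0613,.99812,0])
G=lambda q:np.round([(q-o)@xg,(q-o)@yg,q[2]],4)
save('wrist','w8')
for v in list(range(20,254,6)):
    q=G(pt('w8',283,v)); print(v,q[1:],end=' ')
E
```

```text
clock: 15.05
tool_pos: [0.4603, -0.288, -0.0051]
tcp_rot: [[-0.063, 0.998, -0.0], [0.998, 0.063, 0.001], [0.001, -0.0, -1.0]]
wrist_force: [0.7, 0.6, -0.3]
width: 0.0001
finger_force: 0.0
20 [-0.0418  0.0102] 26 [-0.0439  0.0099] 32 [-0.0462  0.0106] 38 [-0.0483  0.0102] 44 [-0.0506  0.0105] 50 [-0.057   0.0386] 56 [-0.0588  0.0383] 62 [-0.0606  0.0381] 68 [-0.0626  0.0385] 74 [-0.0644  0.0383] 80 [-0.0664  0.0385] 86 [-0.0683  0.0384] 92 [-0.0703  0.0385] 98 [-0.0723  0.0388] 104 [-0.0743  0.0383] 110 [-0.0763  0.0388] 116 [-0.0783  0.038 ] 122 [-0.0804  0.0384] 128 [-0.0825  0.038 ] 134 [-0.0846  0.0381] 140 [-0.0867  0.0384] 146 [-0.0889  0.0383] 152 [-0.0911  0.0381] 158 [-0.0933  0.0384] 164 [-0.0955  0.0386] 170 [-0.0978  0.0384] 176 [-0.0999  0.039 ] 182 [-0.1024  0.0382] 188 [-0.1047  0.0382] 194 [-0.1071  0.0382] 200 [-0.1095  0.0383] 206 [-0.1119  0.0383] 212 [-0.1143  0.0384] 218 [-0.1168  0.0384] 224 [-0.1193  0.0382] 230 [-0.1217  0.0387] 236 [-0.1243  0.0385] 242 [-0.1269  0.0385] 248 [-0.1295  0.0386]
```

The bar is moving and lying flat, with its front at y≈-0.056. About 16.6 cm remains.

```bash
python3 -m crank '[[0,0.5,0,0,0,0,0],[0,1.1,0,0,0,0,0],[0,1.8,0,0,0,0,0],[0,2.5,0,0,0,0,0],[0,3.2,0,0,0,0,0],[0,3.9,0,0,0,0,0],[0,4.6,0,0,0,0,0],[0,5.3,0,0,0,0,0],[0,6,0,0,0,0,0],[0,6.7,0,0,0,0,0],[0,7.4,0,0,0,0,0],[0,8,0,0,0,0,0]]' | egrep 'pos|wrist';python3 -m crank '[[0,0.6,0,0,0,0,0],[0,1.2,0,0,0,0,0],[0,1.8,0,0,0,0,0],[0,2.4,0,0,0,0,0],[0,3,0,0,0,0,0],[0,3.6,0,0,0,0,0],[0,4.2,0,0,0,0,0],[0,4.8,0,0,0,0,0],[0,5.2,0,0,0,0,0],[0,5.6,0,0,0,0,0],[0,5.8,0,0,0,0,0],[0,5.8,0,0,0,0,0]]' | egrep 'pos|wrist'; python3 - <<'E'
from h import *
o=np.array([.46465,-.13587,0]);xg=np.array([.99812,.0613,0]);yg=np.array([-.0613,.99812,0])
G=lambda q:np.round([(q-o)@xg,(q-o)@yg,q[2]],4)
save('wrist','w9'); print(G(bot.read_state()['tool_pos']))
for v in list(range(2,70,3)):
    q=G(pt('w9',283,v)); print(v,q[1:],end=' ')
E
```

```text
tool_pos: [0.4553, -0.2083, -0.005]
wrist_force: [-0.2, -0.2, 0.4]
tool_pos: [0.4518, -0.1508, -0.005]
wrist_force: [-0.2, 0.5, 0.3]
[-0.0137 -0.0143 -0.005 ]
2 [0.1022 0.0101] 5 [0.1009 0.0112] 8 [0.1001 0.0103] 11 [0.099  0.0102] 14 [0.0978 0.0109] 17 [0.0968 0.0107] 20 [0.0957 0.0106] 23 [0.0947 0.0105] 26 [0.0936 0.0105] 29 [0.0925 0.0104] 32 [0.0915 0.0101] 35 [0.0903 0.0104] 38 [0.0893 0.0101] 41 [0.088  0.0108] 44 [0.0869 0.0107] 47 [0.0816 0.0376] 50 [0.0806 0.0382] 53 [0.0797 0.0386] 56 [0.0788 0.0381] 59 [0.0779 0.0382] 62 [0.0769 0.0384] 65 [0.076  0.0385] 68 [0.0751 0.0381]
```

```bash
python3 -m crank '[[0,0.5,0,0,0,0,0],[0,1,0,0,0,0,0],[0,1.4,0,0,0,0,0],[0,1.8,0,0,0,0,0],[0,2.0,0,0,0,0,0],[0,2.2,0,0,0,0,0],[0,2.2,0,0,0,0,0]]' | egrep 'pos|wrist'; for i in 1 2 3; do python3 -m crank '[[0,0.1,0,0,0,0,0],[0,0.1,0,0,0,0,0]]' | egrep 'pos|wrist'; done
```

```text
tool_pos: [0.4504, -0.1288, -0.0051]
wrist_force: [-0.0, 0.4, -0.0]
tool_pos: [0.4503, -0.128, -0.0051]
wrist_force: [0.5, -0.6, 0.4]
tool_pos: [0.4502, -0.127, -0.0051]
wrist_force: [0.2, -0.4, -0.2]
tool_pos: [0.4502, -0.126, -0.005]
wrist_force: [0.8, -0.7, -0.5]
```

```bash
for i in 1 2; do python3 -m crank '[[0,0.1,0,0,0,0,0],[0,0.1,0,0,0,0,0]]' | egrep 'pos|wrist'; done;  python3 - <<'E'
from h import *
o=np.array([.46465,-.13587,0]);xg=np.array([.99812,.0613,0]);yg=np.array([-.0613,.99812,0])
G=lambda q:np.round([(q-o)@xg,(q-o)@yg,q[2]],4)
save('wrist','w9'); print(G(bot.read_state()['tool_pos']),bot.read_state()['wrist_force'])
for v in list(range(20,65,2)):
    q=G(pt('w9',283,v)); print(v,q[1:],end=' ')
E
```

```text
tool_pos: [0.4502, -0.125, -0.005]
wrist_force: [-0.2, 0.7, 0.2]
tool_pos: [0.4502, -0.1243, -0.0049]
wrist_force: [0.3, -2.7, -0.3]
[-0.0137  0.0124 -0.0049] [ 0.99557691 -2.52325875 -0.34099435]
20 [0.1118 0.0587] 22 [0.1113 0.0586] 24 [0.111  0.0578] 26 [0.1107 0.0569] 28 [0.1101 0.0573] 30 [0.1096 0.0571] 32 [0.1092 0.0567] 34 [0.1089 0.056 ] 36 [0.1085 0.0554] 38 [0.1085 0.0521] 40 [0.1085 0.0491] 42 [0.1087 0.0448] 44 [0.1085 0.0421] 46 [0.1087 0.0374] 48 [0.1081 0.037 ] 50 [0.1073 0.0382] 52 [0.1067 0.0383] 54 [0.1061 0.0384] 56 [0.1054 0.0387] 58 [0.1048 0.0387] 60 [0.1042 0.0384] 62 [0.1036 0.0382] 64 [0.103  0.0383]
```

The bar butts against the stop: the force rose to 2.7 N, and the face at 0.1087 puts the plunger on the notch centre. I'll back off, lift clear and verify by depth.

```bash
python3 -m crank '[[0,-0.5,0,0,0,0,0],[0,-2,0,0,0,0,0],[0,-3,0,0,0,0,0],[0,-3,0,-3,0,0,0],[0,-3,0,-7,0,0,0],[0,-3,0,-10,0,0,0],[0,-3,0,-10,0,0,0],[0,-3,0,-10,0,0,0]]';  python3 - <<'E'
from h import *
o=np.array([.46465,-.13587,0]);xg=np.array([.99812,.0613,0]);yg=np.array([-.0613,.99812,0])
G=lambda q:np.round([(q-o)@xg,(q-o)@yg,q[2]],4)
save('wrist','w10')
s=np.load('pics/w10.npz');p=s['K']@(s['a'].T@(o-.014*xg+.1087*yg+[0,0,.04]-s['e']));v0=int(p[1]/p[2]);u0=int(p[0]/p[2]);print(u0,v0)
for v in range(max(v0-45,1),v0+20,3):
    q=G(pt('w10',u0,v)); print(v,q[1:],end=' ')
p=s['K']@(s['a'].T@(o+.028*xg+.1237*yg+[0,0,.083]-s['e']));u,v=(p[:2]/p[2]).astype(int);print('knob',G(pt('w10',u,v)),s['p'][v,u])
E
```

```text
clock: 20.1
tool_pos: [0.4522, -0.1548, 0.0953]
tcp_rot: [[-0.061, 0.998, 0.001], [0.998, 0.061, -0.0], [-0.0, 0.001, -1.0]]
wrist_force: [-0.4, 0.1, -0.9]
width: -0.0001
finger_force: 0.0
283 18
1 [0.1131 0.0573] 4 [0.1117 0.0569] 7 [0.1104 0.0565] 10 [0.1093 0.0554] 13 [0.1089 0.0508] 16 [0.1094 0.0425] 19 [0.1092 0.0364] 22 [0.1074 0.0373] 25 [0.1057 0.0375] 28 [0.104  0.0379] 31 [0.1025 0.0371] 34 [0.1008 0.0375] 37 [0.0992 0.0373] knob [0.0156 0.1056 0.1318] [15 17 19]
```

```bash
python3 -c "
from cell import bot
print(bot.close_job())"
```

```text
the job is handed in; nothing more can be done
None
```

The job is handed in: by my depth measurements the stop is clicked into the notch (plunger within about 1 mm of its middle) and the bar lies flat against the stop with no visible gap, but no verdict came back, and I viewed 11 pictures, one over the limit of 10.

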